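Hold the test tweezers at the 10 mm mark for their open-circuit zero

TASK

The hand-held component meter built like a pair of sprung tweezers must be zeroed with its tips open at 10 mm. Lift it out of the tool tray, carry it over the middle of the bench mat and, at least 10 cm above the mat, squeeze its arms until the tip gap stands at 10 mm (the heavy line on its scale strip); keep it steady at that gap for two seconds while the meter takes its zero, and finish still holding it so. Never let the two tips touch, and leave the cutters in the tray and the circuit board on the mat where they lie.

Things in the scene. Friction and masses are not known exactly. Their poses are not given: they have to be found in the camera images.
- tweezers: component meter shaped as tweezers, lying flat: 160 long, 40 wide, 16 high, 70 g (may vary by a third). Dark grey body with display between two light grey sprung arms with brass tips. Origin: underside, centre line, midway between the ribbed finger pads; x to the tips (at +75 mm), y to the left arm, z up. Rear end x = -84 mm, body ends x = -10, centre of mass within 5 mm of the origin, so gripped there it hangs level
- grip (a point): point of the tweezers midway between the two finger pads, 8 mm above the origin (half of the arms' height)
- pad_left (a point): centre of the left arm's ribbed outer face (finger pad), 16 mm high, reaching 18 mm either way along x. Over both pads the tool is 39 mm wide relaxed and 32 mm wide at the 10 mm tip gap, where the outer faces are just parallel; the gap changes 2 mm per mm of that width. Squeezed here the arms start to move at about 4 N per finger, take 8 N at the 10 mm gap, 11 N when the tips meet
- pad_right (a point): centre of the right arm's ribbed outer face (finger pad), as pad_left; the arms spring back when eased
- tip_left (a point): inner corner at the end of the left arm's brass tip, at half the arm's height. Distance from tip_left to tip_right = tip gap: 24 mm relaxed, 10 mm at the scale's heavy line. The scale is a white strip across the arms behind the tips: thin lines for 20, 15 and 5 mm, a heavy full-width one for 10 mm, read where the right arm's outer edge passes under it
- tip_right (a point): inner corner at the end of the right arm's brass tip, at half the arm's height (see tip_left)
- armleft (a joint): swing of the left arm in rad about an upright hinge at x = -75 mm, y = 13.5 mm of the tweezers: 0 relaxed, grows as it is squeezed inward, 0.047 at the 10 mm gap, 0.077 with the tips meeting. Tip gap in mm = 24 - 150 x (armleft + armright)
- armright (a joint): swing of the right arm in rad about a hinge at y = -13.5 mm, as armleft
- tray: shallow grey metal tool tray, fixed, open at the top, 300 mm (its x) by 240 mm (its y), rim 42 mm above the bench, walls 3 mm, firm dark-lined floor 8 mm above the bench. Origin: centre of its underside
- mat: flat blue-grey bench mat with steel studs in its corners, fixed, 280 mm (its x) by 220 mm (its y), 3 mm thick. Origin: centre of its underside, on the bench. It lies beside the tray, left or right of it
- cutters: side cutters with red handles, 150 mm long, 55 mm wide, 18 mm high, lying in the tray beside the tweezers; leave alone. Origin on its underside near the middle
- board: small green circuit board, 75 by 55 mm, 14 mm high, lying near one corner of the mat; leave alone. Origin: centre of its underside

How it is judged:
On the way, in this order (a step that is already met when the one before it is completed fails the run):
1. the tweezers are lifted clear of the tray, held by the fingers (contact force between tweezers and the fingers above 2 N and contact force between tweezers and tray below 0.05 N and height (world z) of grip above 0.07 m), for 0.2 s.
2. over the middle of the mat and at least 95 mm up, the tip gap is held at 10 mm, within 2 mm, steadily (contact force between tweezers and the fingers above 2 N and contact force between tweezers and tray below 0.05 N and distance between tip_left and tip_right between 0.008 and 0.012 m and horizontal distance between grip and mat below 0.1 m and height (world z) of each of grip, tip_left, tip_right above 0.095 m and linear speed of tweezers below 0.03 m/s and angular speed of tweezers below 0.3 rad/s and velocity of joint armleft between -0.02 and 0.02 rad/s and velocity of joint armright between -0.02 and 0.02 rad/s), for 1.5 s.
At the end, for the whole second after the job is handed in: The program has finished holding the tweezers in the fingers alone: grip point within 100 mm (level) of the mat centre, it and both tips over 95 mm above the bench, tip gap 8 to 12 mm, all steady (arms under 0.02 rad/s, tool under 30 mm/s) through the last second (all of step 2); the arm keeps its last pose, push and grip.
It fails at once if the tips touch (gap under 2.5 mm) (distance between tip_left and tip_right below 0.0025 m).
It fails at once if the cutters or the circuit board are moved by more than 20 mm (distance of any of cutters, board from where it was at the start of the episode above 0.02 m).
It also fails if it takes over 45 s, if anything falls off the work surface, if the arm or the gripper's body presses on something with over 40 N, if the wrist force passes 120 N, or if a joint passes its speed limit or range.

ROBOT

A 7-joint arm with a two-finger parallel gripper is mounted at the origin on the work surface. World frame = base frame: x ahead of the robot, y to its left, z up, the work surface at z = 0. Lengths are in m, angles in rad, forces in N, time in s.
With the tool pointing down it reaches from about 0.4 to 0.875 m from the base axis. Payload 19.3 kg.
Tool frame: the origin (TCP) lies at the very end of the fingers, on their centre line; the grasp point (between the pads) lies 19 mm behind it; z points along the fingers, y is the direction in which the jaws open and shut (so a half turn about z gives the same grasp; the last joint's range is limited). The gripper opens to 85 mm and grips with 20 to 120 N. Pads are 22 mm wide; open, the fingers measure 114 mm over their backs; the gripper's body (76 mm by 85 mm) begins 54 mm behind the grasp point. The pads swing forward as they close: fully open they stand 13 mm farther back than shut.
Start: joints at [-1.354, 0.521, -0.036, 1.599, 0.021, 1.021, -0.113], TCP at [0.177, 0.599, 0.231] pointing down, gripper open.
Joint ranges: [-2.91, 2.91], [-0.3, 2.13], [-1.5, 1.42], [0.17, 2.43], [-1.26, 4.41], [0.16, 1.93], [-2.52, 2.52]. Speed limits (rad/s): [1.89, 1.89, 2.39, 2.39, 3.01, 3.01, 3.01].

INTERFACE

Orientations are given as a rotation vector (axis times angle).
In Python, from plant import manip, snapshot, ticket gives the robot as it stands. The module is installed in compiled form; this text tells all that it offers.
- The arm moves only by the tool play_rows, never from a script. Its arguments are lists of equal length, an entry for each row: "slide": the shift along the tool's x, y, z in mm, a list of three; "rot": the turn, a rotation vector about the tool's x, y, z in rad, a list of three. In form: {"slide": [[tx, ty, tz], ...], "rot": [[rx, ry, rz], ...]}. A call has 1 to 8 rows; each row shifts and turns the commanded pose from where the row before left it, along the tool's axes as they then stand; what a row does not reach is not made up. A row lasts 1/10 s, in which the tool goes at most 50 mm and 8.59 degrees, less where a joint would pass 70% of its speed; a pose out of reach is approached as far as the arm can. A call with a gripper value outside its range is refused whole. "gripper" is the finger opening in mm, from 0 to 85.4, set as the call begins (left out, the last holds). The fingers move at their own pace and stop on an object; "grip_force" is the grip in N (left out, the last holds). Time passes only in rows, so rows that do not move let the fingers close. It gives the time, the measured TCP pose, the force and the opening at its end, in the units of the state.
- manip.get_state(): the state, without advancing time (a new reading comes with each control period).
- snapshot(name): name is "scene" or "top" or "wrist"; returns a dict with "frame" (480x640x3 uint8, red, green, blue), "intrinsics" (3x3 intrinsics, pixels), "position" and "orientation" of the camera in the world; the wrist camera has in their place "hand_eye" (4x4, takes a point from camera to tool coordinates, whose origin is the TCP and whose axes are the flange's). Camera axes: x right, y up, looking along -z (the intrinsics and any distortion apply to the point x, -y, -z); pixel columns grow to the right and rows downward; lengths in m; the calibration is good to about 2 mm. A picture is of the moment at which its call begins: read the wrist's pose just before it. There is no depth.
- ticket.hand_in(): hands the job in, once; it reports no verdict.
The state is a dict: "clock": time; "q": joint angles; "qd": joint speeds; "joint_torque": joint torques, N m; "tool_pos": TCP position; "eef_rot": TCP orientation; "ft_force": force on the tool from outside, world axes, zero at the start; "wrist_torque": the same for the moment, N m; "finger_gap": finger opening in m.
Only numpy, scipy, OpenCV 4.12 (cv2) and the standard library are available. Lean on these libraries where they do the work, as an engineer would, in place of code of your own. Each camera call takes 0.05 s, during which the arm holds its last target.

## Working session

There is one attempt and no reset: what is moved stays moved. The work goes in short steps, Python scripts to look and compute and a tool call to move; the robot and the scene stay as the last step left them, time stands still between calls to the robot, and variables do not carry over. Pictures are saved under pics/ and viewed, and the job is handed in when it is done.

Besides the shell and the picture viewer there is one more tool, called by a JSON object that holds its "fn" and its "kwargs", one argument or row to a line. play_rows: Moves the arm, as the interface text tells. Its arguments: {"type":"object","properties":{"slide":{"type":"array"},"rot":{"type":"array"},"gripper":{"type":"number"},"grip_force":{"type":"number"}},"required":["slide","rot"]}

```bash
mkdir -p pics; cat > h.py <<'E'
import numpy as np, cv2
from scipy.spatial.transform import Rotation as R
from plant import manip, snapshot, ticket
def rot(o):
    o=np.array(o,float)
    if o.shape==(3,3): return o
    return R.from_rotvec(o).as_matrix() if o.shape==(3,) else R.from_quat(o).as_matrix()
def st(): return manip.get_state()
def snap(name,fn):
    s=st(); d=snapshot(name); cv2.imwrite('pics/'+fn,cv2.cvtColor(d['frame'],cv2.COLOR_RGB2BGR))
    K=np.array(d['intrinsics'])
    if name=='wrist':
        T=np.eye(4);T[:3,:3]=rot(s['eef_rot']);T[:3,3]=s['tool_pos']
        C=T@np.array(d['hand_eye']); Rc,p=C[:3,:3],C[:3,3]
    else: Rc,p=rot(d['orientation']),np.array(d['position'])
    np.savez('pics/'+fn+'.npz',K=K,R=Rc,p=p); return d,K,Rc,p
def onplane(uv,z,K,Rc,p):
    uv=np.atleast_2d(np.array(uv,float)); n=np.c_[(uv[:,0]-K[0,2])/K[0,0],(uv[:,1]-K[1,2])/K[1,1]]
    d=np.c_[n[:,0],-n[:,1],-np.ones(len(n))]@Rc.T
    return p+d*((z-p[2])/d[:,2])[:,None]
E
python3 - <<'E'
from h import *
s=st()
for k in s: print(k,s[k])
for n in ['scene','top','wrist']:
    d,K,Rc,p=snap(n,n+'0.png'); print(n,d.keys(),K.tolist(),p,Rc.tolist(), d.get('orientation'))
    if 'hand_eye' in d: print(d['hand_eye'])
E
```

```text
clock 0.0
q [-1.35418258  0.52200044 -0.03634375  1.59995433  0.02118464  1.0210889
 -0.11280741]
qd [-2.18698851e-05 -5.49432877e-04 -5.51592041e-04  1.17969842e-03
  5.23888336e-04  1.35719514e-03 -4.97950165e-04]
joint_torque [-5.84944646e-04 -9.27099395e+01  1.97959252e+00 -3.69930053e+01
  1.78277108e-02  8.19767505e-03  1.48372425e-05]
tool_pos [0.17674357 0.59916813 0.23075321]
eef_rot [-4.48988043e-01 -3.10924196e+00  1.66841575e-03]
ft_force [-0.27636831  0.10897932  0.16840335]
wrist_torque [-0.00169298  0.01509392  0.01915989]
finger_gap 0.08522425033679237
scene dict_keys(['frame', 'intrinsics', 'position', 'orientation']) [[578.7412518927222, 0.0, 323.8409573580477], [0.0, 578.7412518927222, 243.4092988274612], [0.0, 0.0, 1.0]] [ 1.01048049 -0.70594903  0.75277667] [[0.8630399312729973, -0.31787890236478394, 0.39257493610731237], [0.5048915332625825, 0.5670045430923383, -0.6508382193390362], [-0.01570403349648719, 0.7599071334998829, 0.6498419283086713]] [0.8383895  0.24263543 0.48896287]
top dict_keys(['frame', 'intrinsics', 'position', 'orientation']) [[543.77398535615
[... 335 characters left out ...]
6697131 -0.08230044 -1.5797197 ]
wrist dict_keys(['frame', 'intrinsics', 'hand_eye']) [[344.93335735828623, 0.0, 319.6620842487363], [0.0, 344.93335735828623, 239.45278110496295], [0.0, 0.0, 1.0]] [0.11002825 0.61833787 0.3731519 ] [[0.2821022668165947, -0.9236772597875282, -0.25930412802024344], [0.9593823775631141, 0.2710555961405798, 0.0781941009425814], [-0.001940277887952609, -0.27083054397957956, 0.9626250837005231]] None
[[ 8.75328500e-04  9.62643657e-01  2.70770055e-01  6.94215938e-02]
 [ 9.99999243e-01 -1.07671390e-03  5.95206011e-04 -6.44848954e-04]
 [ 8.64513173e-04  2.70769330e-01 -9.62643871e-01 -1.42386531e-01]
 [ 0.00000000e+00  0.00000000e+00  0.00000000e+00  1.00000000e+00]]
```

View pics/top0.png

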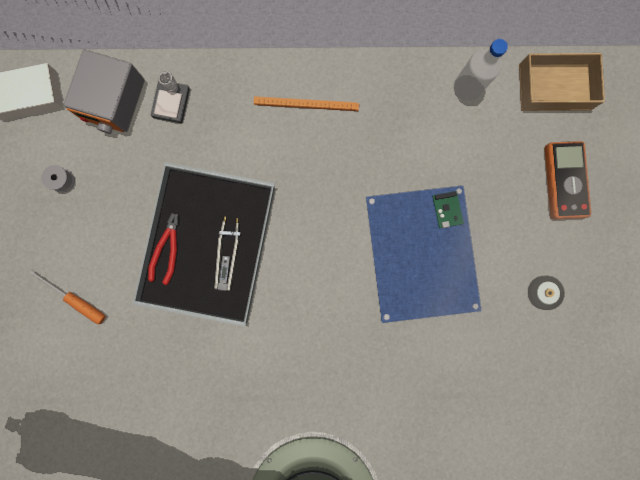

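View pics/scene0.png

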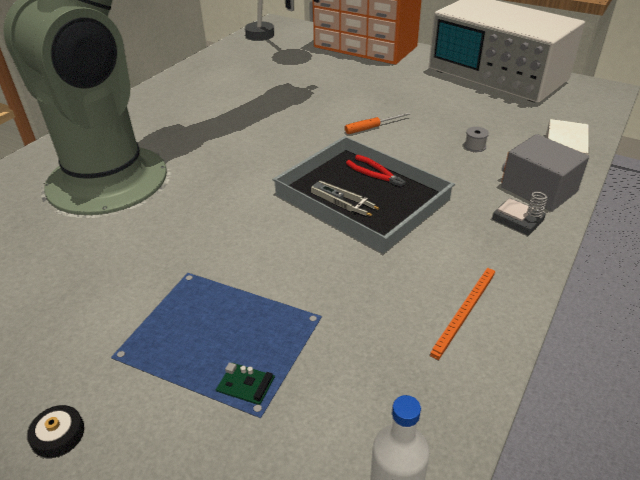

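View pics/wrist0.png

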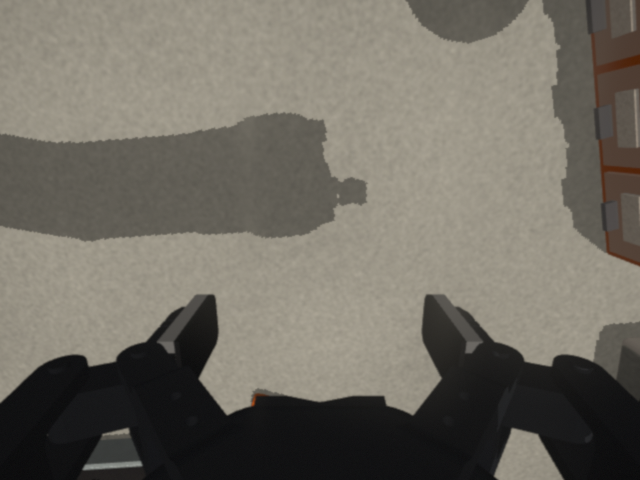

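The top view shows the tray on the left, with the cutters at about (165,245) and the tweezers at about (228,253) with tips up at (230,222). The mat is around (424,254), with the board at (447,210). I'll zoom in next.

```bash
python3 - <<'E'
from h import *
d=cv2.imread('pics/top0.png'); z=np.load('pics/top0.png.npz'); K,Rc,p=z['K'],z['R'],z['p']
c=d[205:305,190:270]; cv2.imwrite('pics/zoom0.png',cv2.resize(c,None,fx=6,fy=6,interpolation=cv2.INTER_CUBIC))
g=d.max(axis=2).copy()
m=np.zeros_like(g); m[212:295,208:248]=(g[212:295,208:248]>75)*255
n,l,sts,cen=cv2.connectedComponentsWithStats(m,8)
for i in range(1,n):
    if sts[i,4]>5: print(sts[i],cen[i])
ys,xs=np.nonzero(m); P=onplane(np.c_[xs,ys],0.022,K,Rc,p)[:,:2]
r=cv2.minAreaRect((P*1000).astype(np.float32)); print(r, P.mean(0))
hsv=cv2.cvtColor(d,cv2.COLOR_BGR2HSV)
mm=cv2.inRange(hsv,(100,100,60),(125,255,255)); mm[:, :340]=0; mm[:,500:]=0; mm[:170]=0
cs,_=cv2.findContours(mm,cv2.RETR_EXTERNAL,2); c=max(cs,key=cv2.contourArea)
q=onplane(c[:,0,:],0.003,K,Rc,p)[:,:2]; print('mat',cv2.minAreaRect((q*1000).astype(np.float32)))
E
```

```text
[214 216  27  75 801] [225.2184769  259.50811486]
((530.3333740234375, 182.28683471679688), (45.57806396484375, 158.03439331054688), 79.32622528076172) [0.51633272 0.18264694]
mat ((526.4812622070312, -247.60342407226562), (276.5956726074219, 215.6110076904297), 6.113567352294922)
```

View pics/zoom0.png

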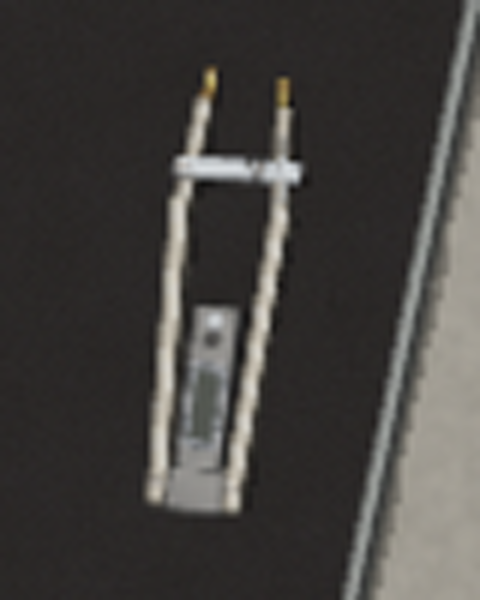

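```bash
cat >> h.py <<'E'
def plan(target, head, n):
    """target TCP xyz, heading of tool x (rad, world), tool down; print n equal rows"""
    s=st(); R0=rot(s['eef_rot']); p0=np.array(s['tool_pos'])
    x=np.array([np.cos(head),np.sin(head),0]); zz=np.array([0,0,-1.]); Rt=np.c_[x,np.cross(zz,x),zz]
    dr=R.from_matrix(R0.T@Rt).as_rotvec(); step=R.from_rotvec(dr/n)
    # straight line
    out=[];Rc=R.from_matrix(R0); pr=np.array(target)-p0
    for i in range(n):
        out.append(np.round(Rc.inv().apply(pr/n)*1000,1).tolist()); Rc=Rc*step
    print('slide',out); print('rot each',np.round(dr/n,4).tolist(),'deg',np.degrees(np.linalg.norm(dr/n)),'mm',np.linalg.norm(pr/n)*1000)
E
python3 - <<'E'
from h import *
z=np.load('pics/top0.png.npz'); a=(z['K'],z['R'],z['p'])
f=lambda u,v:[190+u/6,205+v/6]
P=onplane([f(157,498),f(236,508),f(211,68),f(283,78)],0.020,*a)
print(P)
rear=P[:2].mean(0);tip=P[2:].mean(0); d=tip-rear;L=np.hypot(*d[:2]);h=np.arctan2(d[1],d[0]);print(L,np.degrees(h)); o=tip-75/159*d; print('origin',o, rear+84/159*d)
c=o[:2]; hh=h
# wrist view: put TCP 60 mm behind?
plan([c[0]-.0,c[1],0.20],h,18)
E
```

```text
[[0.45523229 0.20207283 0.02      ]
 [0.45136414 0.17379066 0.02      ]
 [0.61023199 0.18363857 0.02      ]
 [0.60632854 0.15753444 0.02      ]]
0.15594965285715498 -6.385840298234931
origin [0.53517553 0.17876822 0.02      ] [0.53517553 0.17876822 0.02      ]
slide [[-25.7, -16.8, 1.7], [-28.1, -12.3, 1.7], [-29.8, -7.5, 1.7], [-30.6, -2.6, 1.7], [-30.6, 2.5, 1.7], [-29.8, 7.5, 1.7], [-28.1, 12.3, 1.7], [-25.8, 16.7, 1.7], [-22.7, 20.7, 1.7], [-19.0, 24.1, 1.7], [-14.7, 26.9, 1.7], [-10.1, 29.0, 1.7], [-5.2, 30.2, 1.7], [-0.2, 30.7, 1.7], [4.8, 30.3, 1.7], [9.7, 29.1, 1.7], [14.4, 27.1, 1.7], [18.6, 24.4, 1.7]]
rot each [-0.0, 0.0001, 0.1648] deg 9.441916130984733 mm 30.743353888452198
```

```bash
python3 - <<'E'
from h import *
plan([0.535,0.179,0.20],np.radians(-6.4),24)
E
```

```text
slide [[-19.3, -12.6, 1.3], [-20.7, -10.1, 1.3], [-21.8, -7.5, 1.3], [-22.5, -4.7, 1.3], [-22.9, -1.9, 1.3], [-23.0, 0.9, 1.3], [-22.7, 3.7, 1.3], [-22.1, 6.5, 1.3], [-21.1, 9.2, 1.3], [-19.8, 11.7, 1.3], [-18.2, 14.1, 1.3], [-16.3, 16.2, 1.3], [-14.2, 18.1, 1.3], [-11.9, 19.7, 1.3], [-9.3, 21.0, 1.3], [-6.7, 22.0, 1.3], [-3.9, 22.7, 1.3], [-1.1, 23.0, 1.3], [1.7, 22.9, 1.3], [4.6, 22.6, 1.3], [7.3, 21.8, 1.3], [9.9, 20.8, 1.3], [12.4, 19.4, 1.3], [14.7, 17.7, 1.3]]
rot each [-0.0, 0.0, 0.1236] deg 7.082027085766823 mm 23.045440239552644
```

{"fn": "play_rows", "kwargs": {
  "slide": [
    [-19,-13,1],
    [-21,-10,1],
    [-22,-8,1],
    [-22,-5,1],
    [-23,-2,1],
    [-23,1,1],
    [-23,4,1],
    [-22,6,1]
  ],
  "rot": [
    [0,0,0.124],
    [0,0,0.124],
    [0,0,0.124],
    [0,0,0.124],
    [0,0,0.124],
    [0,0,0.124],
    [0,0,0.124],
    [0,0,0.124]
  ],
  "gripper": 60
}}

```text
clock: 0.95
tool_pos: [0.2959, 0.4571, 0.2232]
eef_rot: [1.881, 2.516, -0.0]
ft_force: [0.7, 0.5, -0.7]
finger_gap: 0.0604
```

{"fn": "play_rows", "kwargs": {
  "slide": [
    [-21,9,1],
    [-20,12,1],
    [-18,14,1],
    [-16,16,1],
    [-14,18,1],
    [-12,20,1],
    [-9,21,1],
    [-7,22,1]
  ],
  "rot": [
    [0,0,0.124],
    [0,0,0.124],
    [0,0,0.124],
    [0,0,0.124],
    [0,0,0.124],
    [0,0,0.124],
    [0,0,0.124],
    [0,0,0.124]
  ]
}}

```text
clock: 1.75
tool_pos: [0.4145, 0.3172, 0.2152]
eef_rot: [2.852, 1.318, -0.0]
ft_force: [0.4, 1.1, 0.4]
finger_gap: 0.0598
```

{"fn": "play_rows", "kwargs": {
  "slide": [
    [-4,23,1],
    [-1,23,1],
    [2,23,1],
    [5,23,1],
    [7,22,1],
    [10,21,1],
    [12,19,1],
    [15,18,1]
  ],
  "rot": [
    [0,0,0.124],
    [0,0,0.124],
    [0,0,0.124],
    [0,0,0.124],
    [0,0,0.124],
    [0,0,0.124],
    [0,0,0.124],
    [0,0,0.124]
  ]
}}

```text
clock: 2.55
tool_pos: [0.5336, 0.1755, 0.2072]
eef_rot: [-3.135, 0.198, 0.0]
ft_force: [-0.0, 0.1, 0.7]
finger_gap: 0.0602
```

```bash
python3 - <<'E'
from h import *
s=st();print(s['clock'],s['q'],s['tool_pos'],s['finger_gap'],s['ft_force']); snap('wrist','w1.png'); M=rot(s['eef_rot']);print(M.round(4).tolist())
E
```

```text
2.55 [-0.94152407  0.56342188  0.75525579  1.82182142 -0.46920009  0.94405119
 -1.67705765] [0.53357815 0.17551017 0.20718473] 0.060161705653522767 [-0.01197728  0.09303331  0.74512535]
[[0.9921, -0.1257, -0.0002], [-0.1257, -0.9921, 0.0001], [-0.0002, -0.0001, -1.0]]
```

View pics/w1.png

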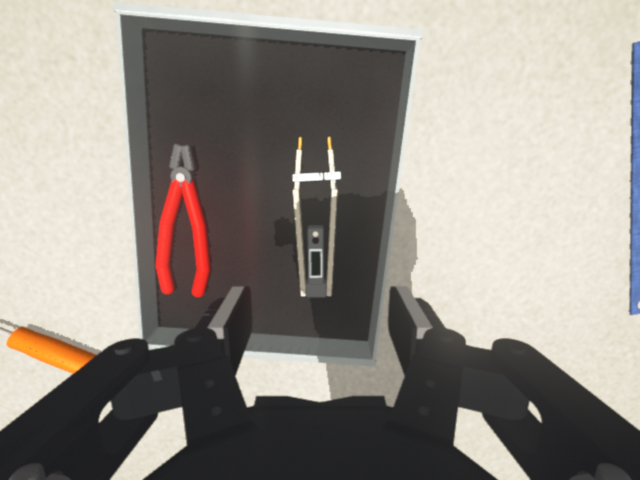

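The wrist view shows the tweezers lengthwise: tips at about (300,137) and (330,137), rear at about (316,297), scale at row 177. The cutters are at (183,220). I'll zoom in to measure.

```bash
python3 - <<'E'
from h import *
d=cv2.imread('pics/w1.png'); cv2.imwrite('pics/zoom1.png',cv2.resize(cv2.convertScaleAbs(d[130:305,280:350],alpha=1.3,beta=20),None,fx=3.4*1,fy=3.4,interpolation=cv2.INTER_CUBIC))
E
```

```text
(no output)
```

View pics/zoom1.png

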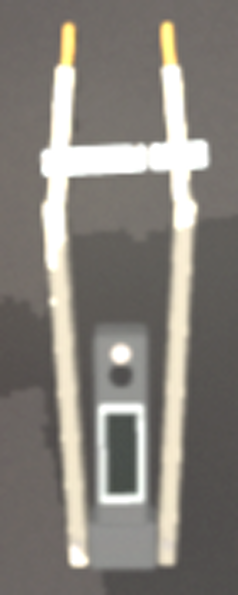

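```bash
python3 - <<'E'
from h import *
z=np.load('pics/w1.png.npz'); a=(z['K'],z['R'],z['p']); print(a[2])
px=[[300,136.5],[328.8,136.5],[316.2,296.8],[315.5,225.6],[295.3,205],[334.5,205],[297,240],[331,240]]
for zz in (0.018,0.024):
    P=onplane(px,zz,*a)[:,:2]; tip=P[:2].mean(0); d=tip-P[2]
    h=np.arctan2(d[1],d[0]); o=P[2]+84/159*d; ax=d/np.linalg.norm(d)
    print(zz,'tips',P[0],P[1],'gap',np.linalg.norm(P[0]-P[1]),'L',np.linalg.norm(d),np.degrees(h),'o',o,'o from body front',P[3]+.010*ax,'o from tip',tip-.075*ax)
    print(' arms mid',P[4:6].mean(0),np.linalg.norm(P[4]-P[5]),P[6:8].mean(0))
s=st();M=rot(s['eef_rot']);print('tool heading',np.degrees(np.arctan2(M[1,0],M[0,0])))
E
```

```text
[0.60126909 0.16636429 0.34955706]
0.018 tips [0.6078813  0.18358234] [0.60456864 0.15726131] gap 0.026528669555260318 L 0.16111319342604843 -6.741356371919267 o [0.53075361 0.17934291] o from body front [0.53236621 0.17905346] o from tip [0.53174351 0.1792259 ]
 arms mid [0.5429121  0.17816861] 0.038089097611319754 [0.50794856 0.18361068]
0.024 tips [0.60776164 0.18327076] [0.60450893 0.15742604] gap 0.026048595268315215 L 0.15819761934155294 -6.741356371919268 o [0.53202969 0.17910804] o from body front [0.53379282 0.17880259] o from tip [0.53165383 0.17915247]
 arms mid [0.54396816 0.17795499] 0.037399820814454865 [0.50963733 0.18329858]
tool heading -7.867857878102032
```

{"fn": "play_rows", "kwargs": {
  "slide": [
    [-1.5,-3.3,15],
    [0,0,25],
    [0,0,25],
    [0,0,25],
    [0,0,25],
    [0,0,20],
    [0,0,10],
    [0,0,5]
  ],
  "rot": [
    [0,0,-0.021],
    [0,0,0],
    [0,0,0],
    [0,0,0],
    [0,0,0],
    [0,0,0],
    [0,0,0],
    [0,0,0]
  ]
}}

```text
clock: 3.4
tool_pos: [0.5318, 0.1795, 0.0567]
eef_rot: [3.137, -0.157, -0.001]
ft_force: [-0.1, 0.8, -0.3]
finger_gap: 0.0603
```

```bash
python3 - <<'E'
from h import *
s=st();print(s['clock'],s['tool_pos'],s['finger_gap'],s['ft_force']); snap('wrist','w2.png'); M=rot(s['eef_rot']);print(np.degrees(np.arctan2(M[1,0],M[0,0])))
E
```

```text
3.4 [0.53184198 0.17946336 0.05666589] 0.060297822133267016 [-0.06127758  0.83925819 -0.28540426]
-5.730834839712179
```

View pics/w2.png

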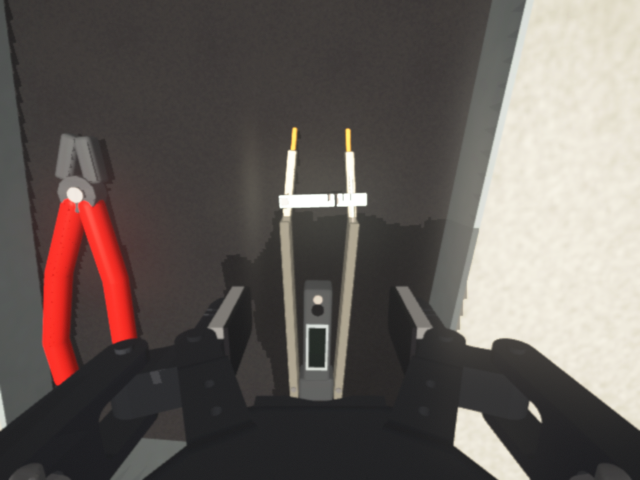

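The tweezers sit centred between the fingers: tips at (294,128) and (348,128), scale at row 200. I'll refine the lateral offset and heading from this view.

```bash
python3 - <<'E'
from h import *
d=cv2.imread('pics/w2.png'); z=np.load('pics/w2.png.npz'); a=(z['K'],z['R'],z['p'])
g=d.min(axis=2).astype(int)
for r in (230,245,260,275,340,360,380,160,180):
    print(r,[(i) for i in range(275,370) if g[r,i]>(85 if r>210 else 110)])
E
```

```text
230 [280, 281, 282, 283, 284, 285, 286, 287, 288, 289, 290, 291, 347, 348, 349, 350, 351, 352, 353, 354, 355, 356, 357, 358]
245 [281, 282, 283, 284, 285, 286, 287, 288, 289, 290, 291, 346, 347, 348, 349, 350, 351, 352, 353, 354, 355, 356, 357]
260 [282, 283, 284, 285, 286, 287, 288, 289, 290, 291, 292, 344, 345, 346, 347, 348, 349, 350, 351, 352, 353, 354, 355]
275 [283, 284, 285, 286, 287, 288, 289, 290, 291, 292, 293, 343, 344, 345, 346, 347, 348, 349, 350, 351, 352, 353, 354]
340 [287, 288, 289, 290, 291, 292, 293, 294, 295, 296, 305, 306, 307, 308, 325, 326, 327, 328, 329, 337, 338, 339, 340, 341, 342, 343, 344, 345, 346, 347]
360 [288, 289, 290, 291, 292, 293, 294, 295, 296, 297, 304, 305, 306, 307, 308, 324, 325, 326, 327, 328, 336, 337, 338, 339, 340, 341, 342, 343, 344, 345]
380 [289, 290, 291, 292, 293, 294, 295, 296, 297, 298, 300, 301, 302, 303, 304, 305, 306, 307, 308, 309, 310, 311, 312, 313, 314, 315, 316, 317, 318, 319, 320, 321, 322, 323, 324, 325, 326, 327, 328, 329, 330, 331, 332, 334, 335, 336, 337, 338, 339, 340, 341, 342, 343]
160 [286, 287, 288, 289, 290, 291, 292, 293, 294, 295, 345, 346, 347, 348, 349, 350, 351, 352, 353, 354]
180 [285, 286, 287, 288, 289, 290, 291, 292, 293, 346, 347, 348, 349, 350, 351, 352, 353, 354, 355]
```

```bash
python3 - <<'E'
from h import *
z=np.load('pics/w2.png.npz'); a=(z['K'],z['R'],z['p'])
s=st();M=rot(s['eef_rot']);t=np.array(s['tool_pos'])
E=[(230,279.5,358.5),(260,281.5,355.5),(275,282.5,354.5),(340,286.5,347.5),(360,287.5,345.5),(380,288.5,343.5)]
rows=[]
for r,u,v in E:
    P=onplane([[u,r],[v,r]],.024,*a); T=(P-t)@M*1000; rows.append([*T.mean(0),np.linalg.norm(T[0]-T[1])])
rows=np.array(rows);print(rows.round(2)); pf=np.polyfit(rows[:,0],rows[:,1],1);print(pf,np.degrees(pf[0]))
tip=onplane([[294,128],[348,128]],.020,*a); print('tips',((tip-t)@M*1000).round(1))
b=onplane([[317,282],[317,397]],.024,*a); print('body front, rear',((b-t)@M*1000).round(1))
print(st()['tool_pos'])
E
```

```text
[[ 2.367e+01  3.200e-01  3.258e+01  4.135e+01]
 [ 7.060e+00  6.000e-02  3.259e+01  3.971e+01]
 [-1.560e+00  6.000e-02  3.260e+01  3.913e+01]
 [-4.161e+01 -8.000e-01  3.262e+01  3.509e+01]
 [-5.489e+01 -1.110e+00  3.263e+01  3.397e+01]
 [-6.867e+01 -1.430e+00  3.264e+01  3.282e+01]]
[ 0.01930849 -0.04411896] 1.1062950654376094
tips [[ 74.6 -12.1  36.5]
 [ 74.7  14.6  36.6]]
body front, rear [[ -5.7  -0.8  32.6]
 [-80.8  -0.8  32.6]]
[0.53188657 0.17944135 0.05659566]
```

{"fn": "play_rows", "kwargs": {
  "slide": [
    [1.5,0,10],
    [0,0,15],
    [0,0,10],
    [0,0,5],
    [0,0,0],
    [0,0,0]
  ],
  "rot": [
    [0,0,0.019],
    [0,0,0],
    [0,0,0],
    [0,0,0],
    [0,0,0],
    [0,0,0]
  ],
  "gripper": 48,
  "grip_force": 20
}}

```text
clock: 4.05
tool_pos: [0.5337, 0.1793, 0.0174]
eef_rot: [3.136, -0.187, 0.0]
ft_force: [0.2, 0.5, 0.4]
finger_gap: 0.0482
```

{"fn": "play_rows", "kwargs": {
  "slide": [
    [0,0,1.5],
    [0,0,1.5],
    [0,0,1.5],
    [0,0,0]
  ],
  "rot": [
    [0,0,0],
    [0,0,0],
    [0,0,0],
    [0,0,0]
  ]
}}

```text
clock: 4.45
tool_pos: [0.5335, 0.1794, 0.0127]
eef_rot: [3.136, -0.187, -0.0]
ft_force: [0.5, 0.1, -0.6]
finger_gap: 0.0481
```

```bash
python3 - <<'E'
from h import *
s=st();print(s['clock'],s['tool_pos'],s['finger_gap'],s['ft_force']); snap('wrist','w3.png'); M=rot(s['eef_rot']);print(np.degrees(np.arctan2(M[1,0],M[0,0])),M[:,2]); snap('scene','s3.png')
d=cv2.imread('pics/s3.png'); cv2.imwrite('pics/s3z.png',cv2.resize(d[120:260,260:470],None,fx=3.5,fy=3.5,interpolation=2))
E
```

```text
4.45 [0.53351644 0.17943831 0.01267764] 0.048115279827069944 [ 0.49693607  0.07303899 -0.62515801]
-6.829848310820303 [-1.41348829e-04 -1.25606399e-05 -9.99999990e-01]
```

View pics/w3.png

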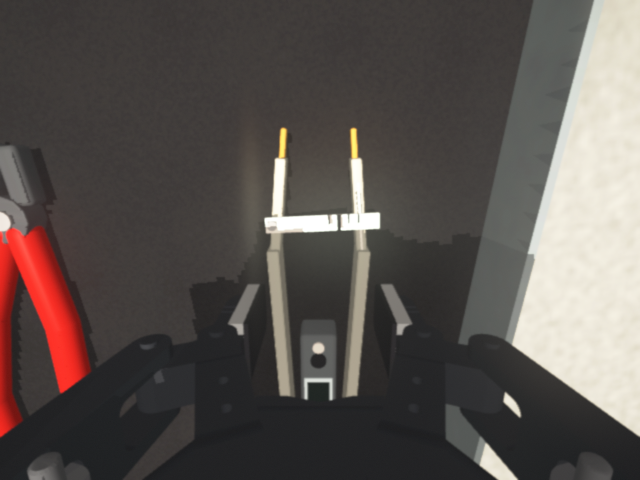

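View pics/s3z.png

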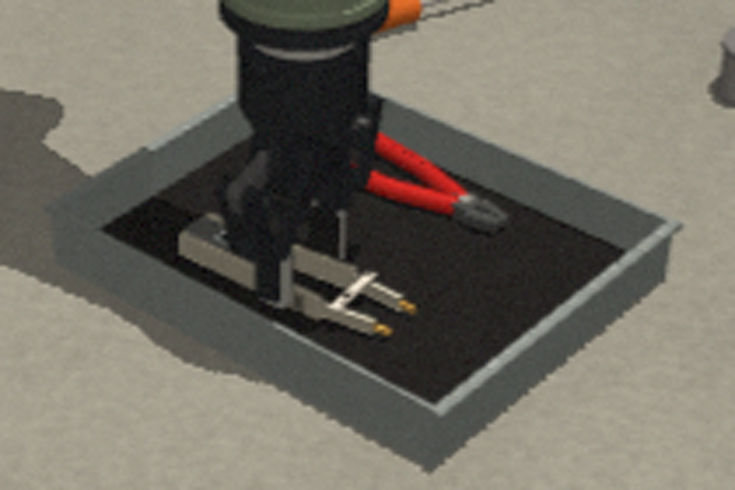

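{"fn": "play_rows", "kwargs": {
  "slide": [
    [0,0,1],
    [0,0,1],
    [0,0,1],
    [0,0,0]
  ],
  "rot": [
    [0,0,0],
    [0,0,0],
    [0,0,0],
    [0,0,0]
  ]
}}

```text
clock: 4.95
tool_pos: [0.5335, 0.1794, 0.0096]
eef_rot: [3.136, -0.187, -0.0]
ft_force: [-0.3, -0.9, -0.4]
finger_gap: 0.0481
```

{"fn": "play_rows", "kwargs": {
  "slide": [
    [0,0,0],
    [0,0,0],
    [0,0,0],
    [0,0,0]
  ],
  "rot": [
    [0,0,0],
    [0,0,0],
    [0,0,0],
    [0,0,0]
  ],
  "gripper": 39
}}

```text
clock: 5.35
tool_pos: [0.5337, 0.1794, 0.0099]
eef_rot: [3.136, -0.187, 0.0]
ft_force: [-0.6, -0.6, 2.9]
finger_gap: 0.0387
```

{"fn": "play_rows", "kwargs": {
  "slide": [
    [0,0,0],
    [0,0,0],
    [0,0,0],
    [0,0,0]
  ],
  "rot": [
    [0,0,0],
    [0,0,0],
    [0,0,0],
    [0,0,0]
  ],
  "gripper": 36.5
}}

```text
clock: 5.75
tool_pos: [0.5337, 0.1794, 0.01]
eef_rot: [-3.136, 0.187, -0.0]
ft_force: [-1.9, 0.2, 5.3]
finger_gap: 0.0366
```

```bash
python3 - <<'E'
from h import *
s=st();print(s['clock'],s['tool_pos'],s['finger_gap'],s['ft_force']); snap('wrist','w4.png')
E
```

```text
5.75 [0.53373754 0.17942521 0.00999952] 0.03658963310153616 [-1.90647278  0.23420659  5.30132058]
```

View pics/w4.png

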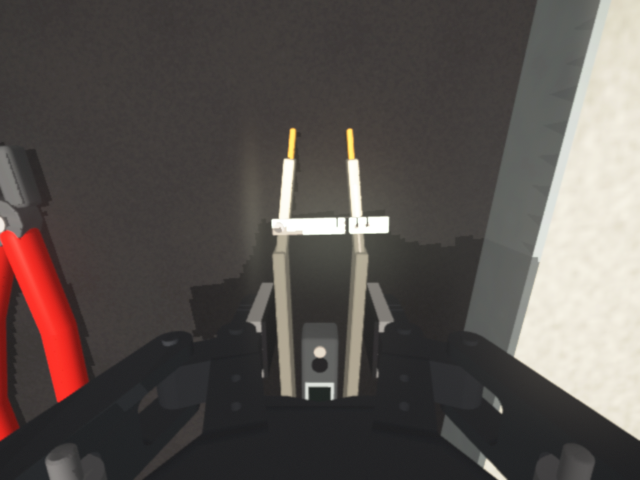

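{"fn": "play_rows", "kwargs": {
  "slide": [
    [0,0,0],
    [0,0,0],
    [0,0,0],
    [0,0,0]
  ],
  "rot": [
    [0,0,0],
    [0,0,0],
    [0,0,0],
    [0,0,0]
  ],
  "gripper": 34.5
}}

```text
clock: 6.2
tool_pos: [0.5338, 0.1795, 0.0101]
eef_rot: [-3.136, 0.187, -0.001]
ft_force: [-0.3, -0.9, 6.7]
finger_gap: 0.0346
```

{"fn": "play_rows", "kwargs": {
  "slide": [
    [0,0,-1],
    [0,0,-3],
    [0,0,-5],
    [0,0,-8],
    [0,0,-10],
    [0,0,-5],
    [0,0,0]
  ],
  "rot": [
    [0,0,0],
    [0,0,0],
    [0,0,0],
    [0,0,0],
    [0,0,0],
    [0,0,0],
    [0,0,0]
  ]
}}

```text
clock: 6.9
tool_pos: [0.534, 0.1797, 0.0428]
eef_rot: [-3.135, 0.187, -0.002]
ft_force: [0.2, -0.5, -0.7]
finger_gap: 0.0351
```

```bash
python3 - <<'E'
from h import *
s=st();print(s['clock'],s['tool_pos'],s['finger_gap'],s['ft_force']); snap('wrist','w5.png');snap('scene','s5.png')
d=cv2.imread('pics/s5.png'); cv2.imwrite('pics/s5z.png',cv2.resize(d[120:260,260:470],None,fx=3.5,fy=3.5,interpolation=2))
E
```

```text
6.9 [0.53403895 0.17967764 0.04278733] 0.035061522486827444 [ 0.21376395 -0.4666888  -0.70124847]
```

View pics/w5.png

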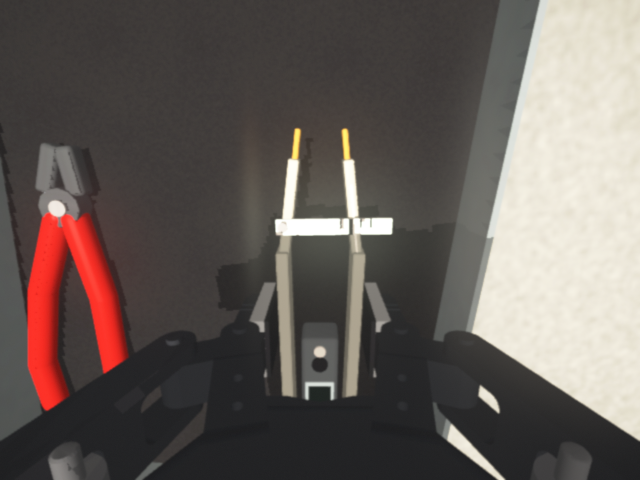

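View pics/s5z.png

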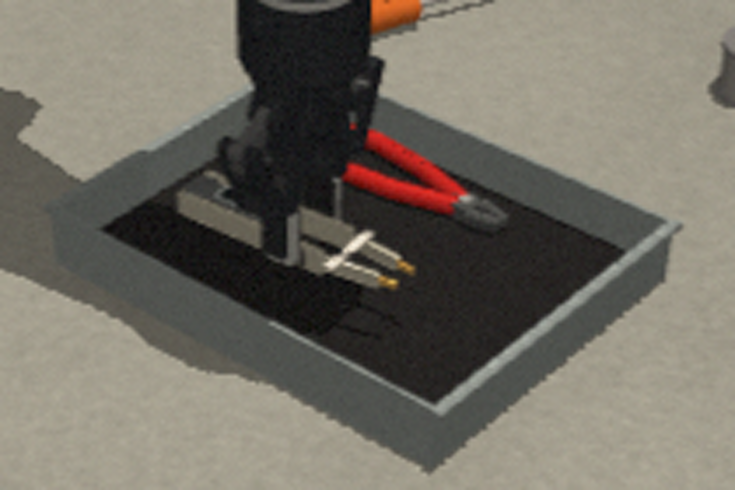

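The tweezers are lifted and still straight in the fingers. The scale at row 226 reads a gap between 20 and 10 mm. Next I raise them and carry them over the mat.

{"fn": "play_rows", "kwargs": {
  "slide": [
    [0,0,-5],
    [0,0,-12],
    [0,0,-20],
    [0,0,-25],
    [0,0,-25],
    [0,0,-20],
    [0,0,-12],
    [0,0,-5]
  ],
  "rot": [
    [0,0,0],
    [0,0,0],
    [0,0,0],
    [0,0,0],
    [0,0,0],
    [0,0,0],
    [0,0,0],
    [0,0,0]
  ]
}}

```text
clock: 7.8
tool_pos: [0.5339, 0.1795, 0.1671]
eef_rot: [-3.135, 0.187, -0.002]
ft_force: [-0.1, 0.9, -1.2]
finger_gap: 0.0347
```

{"fn": "play_rows", "kwargs": {
  "slide": [
    [0,0,0],
    [0,0,0],
    [0,0,0]
  ],
  "rot": [
    [0,0,0],
    [0,0,0],
    [0,0,0]
  ]
}}

```text
clock: 8.1
tool_pos: [0.5333, 0.1792, 0.165]
eef_rot: [3.135, -0.187, -0.002]
ft_force: [0.3, -0.0, -1.2]
finger_gap: 0.0343
```

```bash
python3 - <<'E'
from h import *
s=st();print(s['clock'],s['tool_pos'],s['finger_gap'],s['ft_force']); plan([0.528,-0.248,0.17],np.radians(-6.8),20)
E
```

```text
8.1 [0.5332502  0.17923471 0.1650231 ] 0.03426217516870837 [ 0.27292256 -0.03551774 -1.19154775]
slide [[2.3, 21.2, -0.2], [2.3, 21.2, -0.2], [2.3, 21.2, -0.2], [2.3, 21.2, -0.2], [2.3, 21.2, -0.2], [2.3, 21.2, -0.2], [2.3, 21.2, -0.2], [2.3, 21.2, -0.2], [2.3, 21.2, -0.2], [2.3, 21.2, -0.2], [2.3, 21.2, -0.2], [2.3, 21.2, -0.2], [2.3, 21.2, -0.2], [2.3, 21.2, -0.2], [2.3, 21.2, -0.2], [2.3, 21.2, -0.2], [2.3, 21.2, -0.2], [2.3, 21.2, -0.2], [2.3, 21.2, -0.2], [2.3, 21.2, -0.2]]
rot each [0.0, 0.0, -0.0] deg 0.0041090690251296 mm 21.36479758061781
```

{"fn": "play_rows", "kwargs": {
  "slide": [
    [0,4,0],
    [1,10,0],
    [2,16,0],
    [2,20,0],
    [2,22,-1],
    [2,22,-1],
    [3,22,-1],
    [3,22,0]
  ],
  "rot": [
    [0,0,0],
    [0,0,0],
    [0,0,0],
    [0,0,0],
    [0,0,0],
    [0,0,0],
    [0,0,0],
    [0,0,0]
  ]
}}

```text
clock: 8.9
tool_pos: [0.5318, 0.0382, 0.169]
eef_rot: [3.136, -0.189, 0.0]
ft_force: [0.3, 0.4, -0.3]
finger_gap: 0.0347
```

{"fn": "play_rows", "kwargs": {
  "slide": [
    [2,22,0],
    [2,22,0],
    [3,22,0],
    [2,22,0],
    [2,22,0],
    [3,22,0],
    [2,22,0],
    [3,22,0]
  ],
  "rot": [
    [0,0,0],
    [0,0,0],
    [0,0,0],
    [0,0,0],
    [0,0,0],
    [0,0,0],
    [0,0,0],
    [0,0,0]
  ]
}}

```text
clock: 9.7
tool_pos: [0.5291, -0.1387, 0.1689]
eef_rot: [3.136, -0.189, -0.0]
ft_force: [-0.0, -0.9, -0.8]
finger_gap: 0.0345
```

{"fn": "play_rows", "kwargs": {
  "slide": [
    [2,22,0],
    [2,22,0],
    [2,20,0],
    [2,16,0],
    [2,14,0],
    [1,10,0],
    [0,4,0],
    [0,2,0]
  ],
  "rot": [
    [0,0,0],
    [0,0,0],
    [0,0,0],
    [0,0,0],
    [0,0,0],
    [0,0,0],
    [0,0,0],
    [0,0,0]
  ]
}}

```text
clock: 10.5
tool_pos: [0.5276, -0.2471, 0.1687]
eef_rot: [-3.136, 0.187, 0.0]
ft_force: [0.7, -0.3, -1.3]
finger_gap: 0.0346
```

{"fn": "play_rows", "kwargs": {
  "slide": [
    [0,0,0],
    [0,0,0],
    [0,0,0],
    [0,0,0]
  ],
  "rot": [
    [0,0,0],
    [0,0,0],
    [0,0,0],
    [0,0,0]
  ],
  "gripper": 33.2
}}

```text
clock: 10.9
tool_pos: [0.5279, -0.2466, 0.1688]
eef_rot: [-3.136, 0.186, -0.0]
ft_force: [-0.2, -0.1, -0.5]
finger_gap: 0.033
```

```bash
python3 - <<'E'
from h import *
s=st();print(s['clock'],s['tool_pos'],s['finger_gap'],s['ft_force'],s['qd'].round(3)); snap('wrist','w6.png');snap('scene','s6.png')
d=cv2.imread('pics/w6.png'); cv2.imwrite('pics/w6z.png',cv2.resize(d[110:270,250:420],None,fx=3.7,fy=3.7,interpolation=2))
E
```

```text
10.9 [ 0.52794736 -0.24655622  0.16881335] 0.03300597369760354 [-0.15522078 -0.14621328 -0.45141078] [ 0.002 -0.001  0.    -0.    -0.001  0.     0.001]
```

View pics/w6z.png

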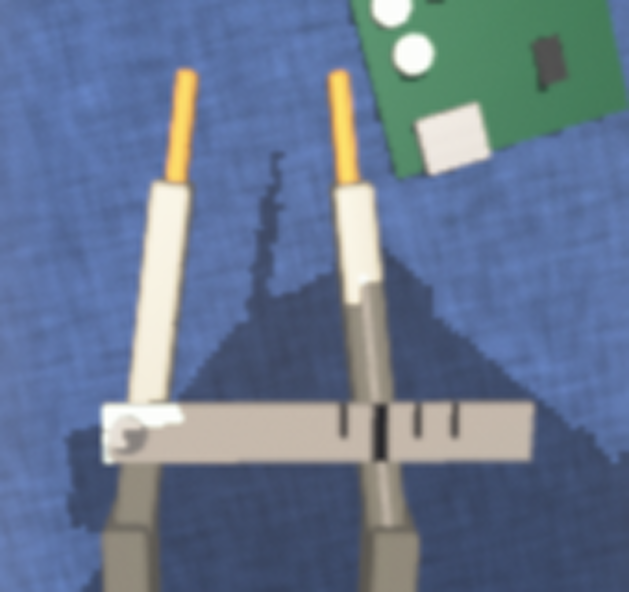

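View pics/s6.png

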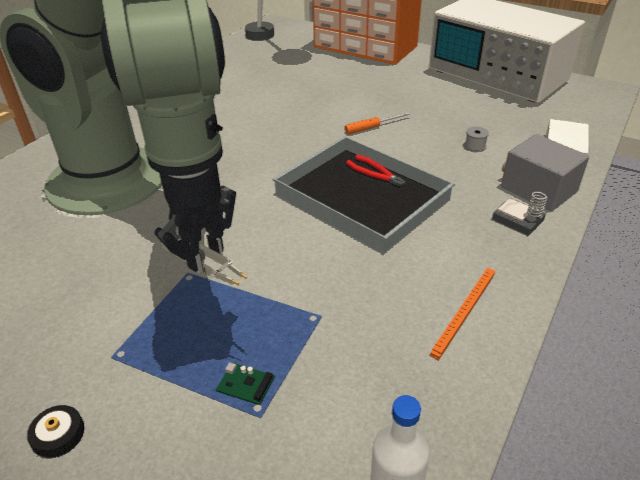

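The zoomed wrist view puts the right arm's outer edge at about x=394, just right of the heavy line at x=380. One 5 mm step on the scale is about 37 px, so the gap is about 12 mm, which agrees with the 33 mm finger opening. I'll squeeze to 32 mm.

{"fn": "play_rows", "kwargs": {
  "slide": [
    [0,0,0],
    [0,0,0],
    [0,0,0],
    [0,0,0],
    [0,0,0]
  ],
  "rot": [
    [0,0,0],
    [0,0,0],
    [0,0,0],
    [0,0,0],
    [0,0,0]
  ],
  "gripper": 32.1
}}

```text
clock: 11.5
tool_pos: [0.5278, -0.247, 0.1688]
eef_rot: [3.136, -0.187, -0.0]
ft_force: [0.5, -0.6, -0.9]
finger_gap: 0.0326
```

```bash
python3 - <<'E'
from h import *
s=st();print(s['clock'],s['tool_pos'],s['finger_gap'],s['ft_force'],s['qd'].round(3)); _,K,Rc,p=snap('wrist','w7.png')
d=cv2.imread('pics/w7.png'); cv2.imwrite('pics/w7z.png',cv2.resize(d[110:270,250:420],None,fx=3.7,fy=3.7,interpolation=2))
# brass mask: inner corners at the tip ends
h=cv2.cvtColor(d,cv2.COLOR_BGR2HSV); m=cv2.inRange(h,(10,120,120),(30,255,255)); m[:110]=0;m[175:]=0;m[:,:270]=0;m[:,375:]=0
n,l,stt,c=cv2.connectedComponentsWithStats(m); print(stt[1:],c[1:])
for r in range(129,134): print(r,np.nonzero(m[r])[0])
for f in (.0,):
  for zz in (s['tool_pos'][2]+.004,s['tool_pos'][2]+.008):
    P=onplane([[250,140],[350,140]],zz,K,Rc,p); print(zz,'mm per px',np.linalg.norm(P[0]-P[1])*10)
E
```

```text
11.5 [ 0.52781334 -0.24696527  0.16880764] 0.03264898500558084 [ 0.47474392 -0.5818664  -0.92413588] [-0.    -0.002  0.     0.001  0.001 -0.     0.001]
[[297 129   8  30 146]
 [336 130   8  30 147]] [[300.78082192 143.94520548]
 [339.42176871 144.30612245]]
129 [302 303]
130 [301 302 303 304 337 338 339 340]
131 [300 301 302 303 304 336 337 338 339 340]
132 [300 301 302 303 304 336 337 338 339 340]
133 [300 301 302 303 304 336 337 338 339 340]
0.17280764101908846 mm per px 0.38546870845820763
0.17680764101908847 mm per px 0.37432688981872664
```

View pics/w7z.png

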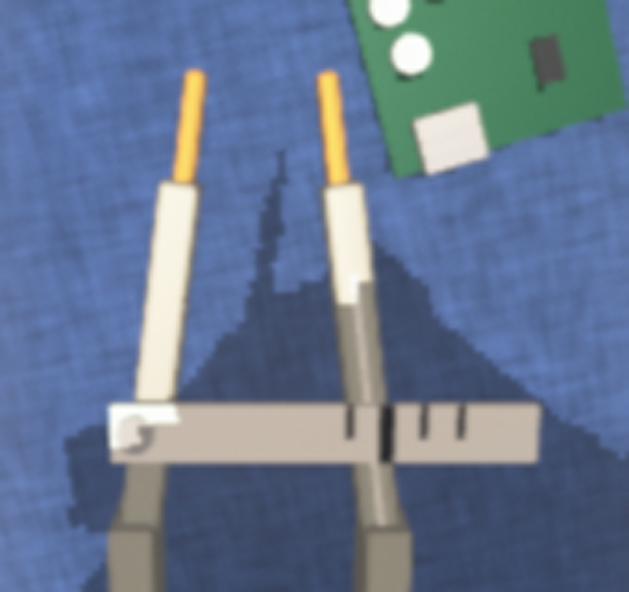

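```bash
python3 - <<'E'
from h import *
def sub(fn,rows):
    d=cv2.imread('pics/'+fn).astype(float); f=d[:,:,2]-d[:,:,0]  # brass: red minus blue
    out=[]
    for r in rows:
        x=f[r,260:380]; 
        t=60
        a=np.nonzero((x[:-1]>t)&(x[1:]<=t))[0]; b=np.nonzero((x[:-1]<=t)&(x[1:]>t))[0]
        fa=[260+i+(x[i]-t)/(x[i]-x[i+1]) for i in a]; fb=[260+i+(t-x[i])/(x[i+1]-x[i]) for i in b]
        out.append((r,np.round(fb,2),np.round(fa,2)))
    return out
for fn,off in (('w3.png',3.3),('w4.png',6),('w5.png',6),('w6.png',6),('w7.png',6)):
    for o in sub(fn,(131,133,136)): print(fn,o)
s=st(); K=np.load('pics/w7.png.npz')['K']
for fn,tz,tc in (('w3.png',.016,.01268),('w7.png',.1748,.1688)):
    z=np.load('pics/'+fn+'.npz');P=onplane([[300,132],[350,132]],tz,z['K'],z['R'],z['p']);print(fn,np.linalg.norm(P[0]-P[1])*20,z['p'])
for i in range(3):
    s=st();print(s['clock'],s['finger_gap'])
E
```

```text
w3.png (131, array([279.24, 349.26]), array([286.81, 356.68]))
w3.png (133, array([279.15, 349.31]), array([286.74, 356.7 ]))
w3.png (136, array([278.81, 349.45]), array([286.6 , 356.78]))
w4.png (131, array([288.68, 345.43]), array([296.  , 352.78]))
w4.png (133, array([288.54, 345.42]), array([295.93, 352.95]))
w4.png (136, array([288.23, 345.61]), array([295.78, 353.37]))
w5.png (131, array([293.41, 340.61]), array([300.78, 348.15]))
w5.png (133, array([293.17, 340.71]), array([300.74, 348.54]))
w5.png (136, array([292.72, 341.07]), array([300.42, 348.67]))
w6.png (131, array([297.17, 338.36]), array([302.74, 343.81]))
w6.png (133, array([296.81, 338.35]), array([302.62, 343.97]))
w6.png (136, array([296.53, 338.58]), array([302.27, 344.42]))
w7.png (131, array([299.46, 335.45]), array([304.89, 340.8 ]))
w7.png (133, array([299.26, 335.43]), array([304.88, 341.03]))
w7.png (136, array([298.77, 335.78]), array([304.47, 341.51]))
w3.png 0.38502475619189425 [0.60125675 0.17077765 0.15505527]
w7.png 0.3776568127780552 [ 0.59553416 -0.25563752  0.31119392]
11.55 0.03237278869714867
11.55 0.03237278869714867
11.55 0.03237278869714867
```

The scale now shows the arm edge on the heavy line (about x=388 against 386). Tip spacing calibrated on the relaxed 24 mm view gives about 10.6 mm. I'll trim slightly, then hold.

{"fn": "play_rows", "kwargs": {
  "slide": [
    [0,0,0],
    [0,0,0],
    [0,0,0],
    [0,0,0],
    [0,0,0],
    [0,0,0],
    [0,0,0],
    [0,0,0]
  ],
  "rot": [
    [0,0,0],
    [0,0,0],
    [0,0,0],
    [0,0,0],
    [0,0,0],
    [0,0,0],
    [0,0,0],
    [0,0,0]
  ],
  "gripper": 31.9
}}

```text
clock: 12.35
tool_pos: [0.5278, -0.2469, 0.1688]
eef_rot: [-3.136, 0.187, -0.0]
ft_force: [-0.0, -0.1, -1.5]
finger_gap: 0.0323
```

{"fn": "play_rows", "kwargs": {
  "slide": [
    [0,0,0],
    [0,0,0],
    [0,0,0],
    [0,0,0],
    [0,0,0],
    [0,0,0],
    [0,0,0],
    [0,0,0]
  ],
  "rot": [
    [0,0,0],
    [0,0,0],
    [0,0,0],
    [0,0,0],
    [0,0,0],
    [0,0,0],
    [0,0,0],
    [0,0,0]
  ]
}}

```text
clock: 13.15
tool_pos: [0.5278, -0.2469, 0.1688]
eef_rot: [3.136, -0.187, -0.0]
ft_force: [-0.1, -0.7, -0.7]
finger_gap: 0.0324
```

{"fn": "play_rows", "kwargs": {
  "slide": [
    [0,0,0],
    [0,0,0],
    [0,0,0],
    [0,0,0],
    [0,0,0],
    [0,0,0],
    [0,0,0],
    [0,0,0]
  ],
  "rot": [
    [0,0,0],
    [0,0,0],
    [0,0,0],
    [0,0,0],
    [0,0,0],
    [0,0,0],
    [0,0,0],
    [0,0,0]
  ]
}}

```text
clock: 13.95
tool_pos: [0.5279, -0.2469, 0.1688]
eef_rot: [3.136, -0.187, 0.0]
ft_force: [-0.1, 0.7, -0.7]
finger_gap: 0.0319
```

```bash
python3 - <<'E'
from h import *
s=st();print(s['clock'],s['tool_pos'],s['finger_gap'],s['ft_force'],s['qd'].round(3)); _,K,Rc,p=snap('wrist','w8.png'); snap('scene','s8.png')
d=cv2.imread('pics/w8.png'); cv2.imwrite('pics/w8z.png',cv2.resize(d[110:270,250:420],None,fx=3.7,fy=3.7,interpolation=2))
f=d.astype(float); f=f[:,:,2]-f[:,:,0]
for r in (131,133,136): print(r,[260+i for i in range(120) if f[r,260+i]>60])
h=cv2.imread('pics/s8.png'); cv2.imwrite('pics/s8z.png',cv2.resize(h[200:320,140:300],None,fx=4,fy=4,interpolation=2))
E
```

```text
13.95 [ 0.52785554 -0.24693371  0.16882536] 0.031858280218798954 [-0.08268771  0.73279545 -0.6883665 ] [-0.    -0.002  0.001  0.001 -0.001 -0.001 -0.002]
131 [300, 301, 302, 303, 304, 305, 335, 336, 337, 338, 339, 340]
133 [300, 301, 302, 303, 304, 305, 335, 336, 337, 338, 339, 340]
136 [300, 301, 302, 303, 304, 336, 337, 338, 339, 340]
```

View pics/w8z.png

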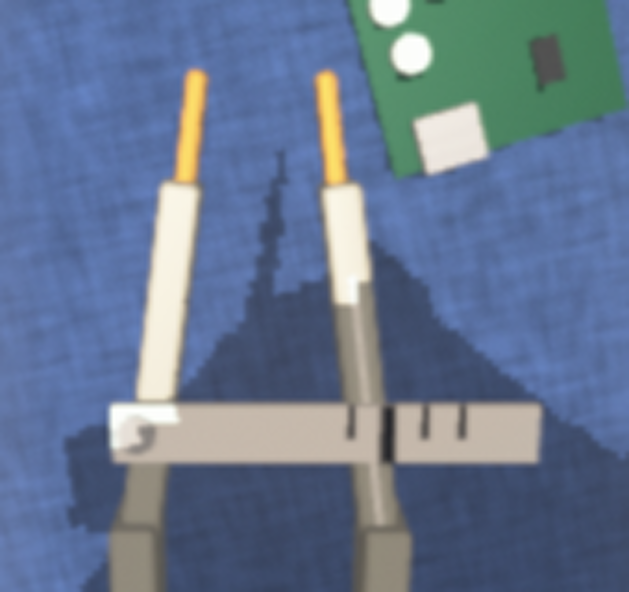

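View pics/s8z.png

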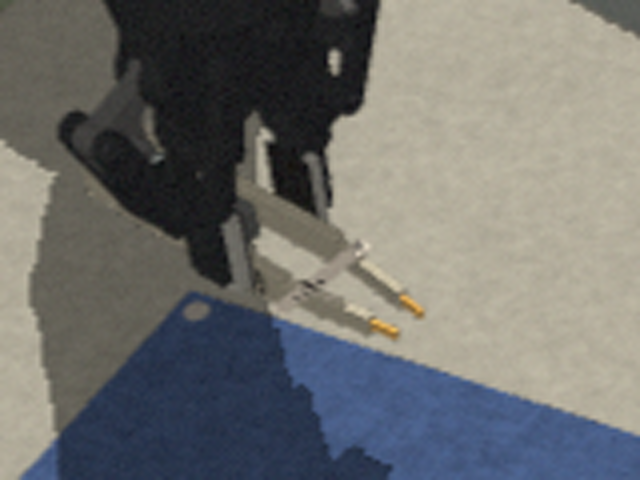

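The arm's outer edge now passes under the heavy line (about x=387 against 388), and the tip spacing gives about 10.3 mm. The tool is level and steady, and has held for 2.4 s.

```bash
python3 - <<'E'
from h import *
print(ticket.hand_in())
E
```

```text
the job is handed in; nothing more can be done
None
```

The component meter was handed in still held in the fingers over the middle of the mat, with its tips open at about 10 mm. The hand-in gave no verdict.

I found the tweezers in the top and wrist views, gripped them across the finger pads and lifted them clear of the tray. I then carried them to within about 2 mm of the mat centre with the gripper tip (TCP) at z = 0.169 m, and closed the fingers in small steps to a commanded 31.9 mm.

My last checks before handing in:
- **Tip gap:** the right arm's edge passes under the scale's heavy line, about 9.8–10 mm. Tip spacing from the picture gave about 10.3 mm, and the finger opening of 31.9–32.4 mm gives about 9.7–10.8 mm. These agree to about 1 mm, all inside the 8–12 mm band.
- **Steadiness:** the arm stayed still for 2.4 s at that gap, with joint speeds of at most 0.002 rad/s.
- **Height:** the pictures show the tool level in the fingers, with the grip and both tips at roughly 0.17 m.
- **Tips, cutters and board:** the tips never came near touching. I saw no sign of the cutters or the board having moved, but did not measure them.

One force reading stood out. While closing in the tray, the wrist saw about 7 N upward, probably from the fingers swinging forward. It disappeared on lifting.

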